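Slide the red sample spot under the needle

TASK

Take the carrier with the red spot by its black upright grip and slide it along the bench until the red spot lies directly under the tip of the fixed needle, then let go. Do not lift the carrier off the bench, do not knock the needle stand, and leave the carrier with the blue spot where it is.

Things in the scene. Friction and masses are not known exactly. Their poses are not given: they have to be found in the camera images.
- needle_stand: Fixed grey stand. Origin on the bench (z = 0) straight below the tip of its vertical steel needle; the tip is 22 mm above the bench. x points from needle to column, away from the robot: base plate 75 x 100 x 16 mm at x = 55 to 130 mm, column at x = 100 mm, 198 mm tall. Needle 4 mm thick, holder 16 mm thick above 70 mm height, head 30 mm wide at 128 to 178 mm, arm from head to column.
- red_spot (a point): Centre of the round red spot, 24 mm in diameter, on the white tile at the far end of the red carrier, 10 mm above the bench (passes 12 mm under the needle tip). x along the carrier from grip to spot, z up. The carrier is an aluminium plate 190 x 50 x 8 mm, loose and flat on the bench, about 0.35 kg; it ends 33 mm beyond the spot's centre.
- red_grip (a point): Centre of the red carrier's black upright grip, 34 mm above the bench; x along the carrier towards the spot, y across the grip, z up. A block 36 mm long (x), 14 mm thick (y, pinch here from above), from the plate's top at 8 mm to 60 mm height. Rigidly joined to the plate, 135 mm from the spot's centre; the plate ends 22 mm behind the grip's centre.
- blue_grip (a point): Centre of the black grip of the other carrier, alike in all but its spot, which is blue; same axes and sizes. It must stay where it is. The two carriers start on opposite sides of the needle stand; which is on which side varies.

How it is judged:
By the outcome, as a careful person would: the job done as asked, in the order asked, and still so for the second after the job is handed in, with the robot touching nothing.
It also fails if it takes over 35 s, if anything falls off the work surface, if the arm or the gripper's body presses on something with over 40 N, if the wrist force passes 120 N, or if a joint passes its speed limit or range.

ROBOT

A 6-joint arm with a two-finger parallel gripper is mounted at the origin on a cart in front of the work surface, level with it; the furniture and walls round the work are solid. World frame = base frame: x ahead of the robot, y to its left, z up, the work surface at z = 0. Lengths are in m, angles in rad, forces in N, time in s.
With the tool pointing down it reaches from about 0.325 to 0.775 m from the base axis. Payload 9.3 kg.
Tool frame: the origin (TCP) lies on the centre line of the jaws, within the pads' length; the fingertips stand 19 mm ahead of it and the grasp point (between the pads) is the TCP; z points along the fingers, y is the direction in which the jaws open and shut (so a half turn about z gives the same grasp; the last joint's range is limited). The gripper opens to 85 mm and grips with 20 to 120 N. Pads are 22 mm wide; open, the fingers measure 114 mm over their backs; the gripper's body (76 mm by 85 mm) begins 54 mm behind the grasp point. The pads swing forward as they close: fully open they stand 13 mm farther back than shut.
Start: joints at [1.038, 0.259, 0.021, 1.334, 0, 1.418], TCP at [0.204, 0.511, 0.25] pointing down, gripper open.
Joint ranges: [-3.04, 3.04], [-0.91, 1.82], [-1.04, 1.36], [-1.92, 1.95], [-1.52, 1.45], [-3.14, 3.14]. Speed limits (rad/s): [2.22, 2.22, 2.79, 3.14, 3.14, 3.14].

INTERFACE

Orientations are given as a 3x3 rotation matrix whose columns are the frame's x, y, z axes.
In Python, from cell import robot gives the robot as it stands. The module is installed in compiled form; this text tells all that it offers.
- The arm moves only by the tool apply_moves, never from a script. Its arguments are lists of equal length, an entry for each row: "twist": the turn, a rotation vector about the tool's x, y, z in degrees, a list of three; "delta_pos": the shift along the tool's x, y, z in mm, a list of three; "hand": the opening, from 0 (shut) to 1 (fully open). In form: {"twist": [[ax, ay, az], ...], "delta_pos": [[dx, dy, dz], ...], "hand": [hand, ...]}. A call has 1 to 5 rows; each row is the pose to reach, as a shift and turn from the pose measured when the call began, along the tool's axes at that moment; what a row does not reach only later rows make up. A row lasts 1/8 s, in which the tool goes at most 62.5 mm and 10.7 degrees, less where a joint would pass 70% of its speed; a pose out of reach is approached as far as the arm can. A call with a gripper value outside its range is refused whole. The fingers move at their own pace and stop on an object; "grip_force" is the grip in N (left out, the last holds). Time passes only in rows, so rows that repeat a pose let the fingers close. It gives the time, the measured TCP pose, the force and the opening at its end, in the units of the state.
- robot.observe(): the state, without advancing time (a new reading comes with each control period).
- robot.get_image(name): name is "scene" or "top" or "wrist"; returns the picture (480x640x3 uint8, blue, green, red); there is no depth.
- robot.calibration(name): a dict with "fx", "fy", "cx", "cy" (pixels), "R" (3x3) and "t" (3): a world point X has camera coordinates R X + t; the wrist camera has in their place "mount" (4x4, takes a point from camera to tool coordinates, whose origin is the TCP and whose axes are the flange's). Camera axes: x right, y down, z forward; pixel columns grow to the right and rows downward; lengths in m; the calibration is good to about 2 mm. A picture is of the moment at which its call begins: read the wrist's pose just before it. calibration takes no time and is no camera call.
- robot.sign_off(): hands the job in, once; it reports no verdict.
The state is a dict: "t": time; "joint_pos": joint angles; "qvel": joint speeds; "effort": joint torques, N m; "ee_pos": TCP position; "tool_rot": TCP orientation; "contact_force": force on the tool from outside, world axes, zero at the start; "moment": the same for the moment, N m; "grip_width": finger opening in m.
Only numpy, scipy, OpenCV 4.12 (cv2) and the standard library are available. Lean on these libraries where they do the work, as an engineer would, in place of code of your own. Each camera call takes 0.05 s, during which the arm holds its last target. There are 200 camera calls.

## Working session

There is one attempt and no reset: what is moved stays moved. The work goes in short steps, Python scripts to look and compute and a tool call to move; the robot and the scene stay as the last step left them, time stands still between calls to the robot, and variables do not carry over. Pictures are saved under pics/ and viewed, about 8 in all and at most 12, crops included, and the job is handed in when it is done.

Besides the shell and the picture viewer there is one more tool, called as a command line: name --argument value ..., lists and objects as JSON in quotes. apply_moves: Moves the arm, as the interface text tells. Its arguments: {"type":"object","properties":{"twist":{"type":"array"},"delta_pos":{"type":"array"},"hand":{"type":"array"},"grip_force":{"type":"number"}},"required":["twist","delta_pos","hand"]}

```bash
mkdir -p pics
cat > h.py <<'E'
import numpy as np, cv2
from cell import robot
def ray(cal,u,v,st=None):
    d=np.array([(u-cal['cx'])/cal['fx'],(v-cal['cy'])/cal['fy'],1.])
    if 'mount' in cal:
        M=np.array(cal['mount']);R=np.array(st['tool_rot']);p=np.array(st['ee_pos'])
        return p+R@M[:3,3], R@M[:3,:3]@d
    R=np.array(cal['R']);return -R.T@np.array(cal['t']), R.T@d
def onz(cal,u,v,z,st=None):
    o,d=ray(cal,u,v,st);return o+d*(z-o[2])/d[2]
def proj(cal,X,st=None):
    if 'mount' in cal:
        M=np.array(cal['mount']);R=np.array(st['tool_rot']);p=np.array(st['ee_pos'])
        c=M[:3,:3].T@(R.T@(np.array(X)-p)-M[:3,3])
    else: c=np.array(cal['R'])@np.array(X)+np.array(cal['t'])
    return np.array([cal['fx']*c[0]/c[2]+cal['cx'],cal['fy']*c[1]/c[2]+cal['cy']])
def blobs(im,kind,amin=30):
    h=cv2.cvtColor(im,cv2.COLOR_BGR2HSV);H,S,V=cv2.split(h)
    if kind=='red': m=((H<8)|(H>172))&(S>130)&(V>60)
    elif kind=='blue': m=(H>100)&(H<130)&(S>130)&(V>50)
    else: m=V<50
    n,l,s,c=cv2.connectedComponentsWithStats(m.astype(np.uint8))
    return [(c[i].round(1).tolist(),s[i].tolist()) for i in range(1,n) if s[i][4]>amin]
E
python3 - <<'E'
from h import *
st=robot.observe();print(st['t'],st['ee_pos'],np.round(st['tool_rot'],3).tolist(),st['grip_width'])
for n in('top','scene'):
    im=robot.get_image(n);cv2.imwrite(f'pics/{n}0.png',im);cal=robot.calibration(n)
    print(n,'cam',ray(cal,0,0)[0])
    for k in('red','blue','black'):
        for c,s in blobs(im,k): print(k,c,s,onz(cal,*c,0.01 if k!='black' else .034).round(4))
E
```

```text
0.0 [0.20375328 0.51058429 0.24965126] [[-0.929, 0.371, -0.001], [0.371, 0.929, -0.001], [0.0, -0.001, -1.0]] 0.08567059294283946
top cam [ 0.46274477 -0.23824248  0.92520537]
red [615.9, 119.0] [606, 108, 22, 22, 340] [ 0.7799 -0.8098  0.01  ]
red [254.4, 218.5] [250, 214, 10, 10, 76] [ 0.5613 -0.1061  0.01  ]
blue [508.5, 167.2] [500, 158, 15, 16, 66] [ 0.6771 -0.5981  0.01  ]
blue [402.1, 227.0] [398, 223, 9, 9, 68] [ 0.5535 -0.3922  0.01  ]
blue [6.9, 292.5] [0, 287, 16, 12, 123] [0.4053 0.3592 0.01  ]
black [73.7, 16.7] [52, 0, 45, 34, 69] [0.9388 0.2533 0.034 ]
black [445.2, 1.4] [429, 0, 31, 4, 96] [ 0.994  -0.4635  0.034 ]
black [502.6, 8.6] [491, 0, 24, 28, 224] [ 0.9833 -0.5755  0.034 ]
black [616.7, 45.8] [553, 0, 87, 112, 3937] [ 0.9163 -0.7977  0.034 ]
black [21.2, 64.2] [0, 36, 42, 71, 2197] [0.8417 0.3474 0.034 ]
black [160.6, 47.7] [150, 38, 17, 15, 80] [0.883  0.0832 0.034 ]
black [575.2, 376.6] [478, 110, 162, 370, 26006] [ 0.2825 -0.7146  0.034 ]
black [12.2, 267.1] [0, 251, 25, 27, 493] [0.4541 0.3371 0.034 ]
black [470.8, 422.2] [467, 356, 8, 124, 874] [ 0.1946 -
[... 1003 characters left out ...]
1.0032  0.034 ]
black [379.5, 32.6] [377, 25, 6, 16, 34] [ 1.1646 -1.0044  0.034 ]
black [54.9, 161.0] [0, 132, 122, 58, 1464] [1.1439 0.0858 0.034 ]
black [1.7, 237.8] [0, 231, 6, 13, 38] [0.9543 0.2477 0.034 ]
black [329.9, 365.7] [311, 352, 38, 28, 56] [ 0.3139 -0.1207  0.034 ]
black [29.2, 384.9] [0, 354, 56, 61, 994] [0.5852 0.2856 0.034 ]
black [233.6, 435.5] [173, 380, 137, 100, 245] [0.3148 0.062  0.034 ]
black [633.7, 385.9] [629, 380, 10, 13, 33] [-0.0097 -0.485   0.034 ]
black [588.4, 447.3] [495, 382, 145, 98, 3579] [-0.0171 -0.343   0.034 ]
black [482.0, 458.4] [457, 441, 56, 39, 493] [ 0.0679 -0.2075  0.034 ]
black [508.0, 472.2] [497, 467, 23, 13, 59] [ 0.0336 -0.2223  0.034 ]
```

View pics/top0.png

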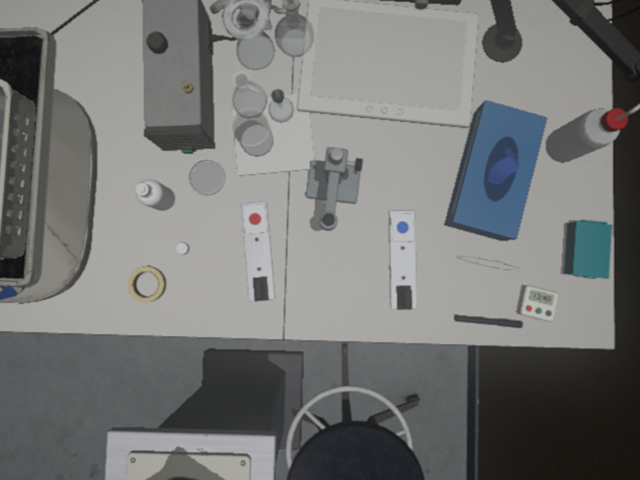

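View pics/scene0.png

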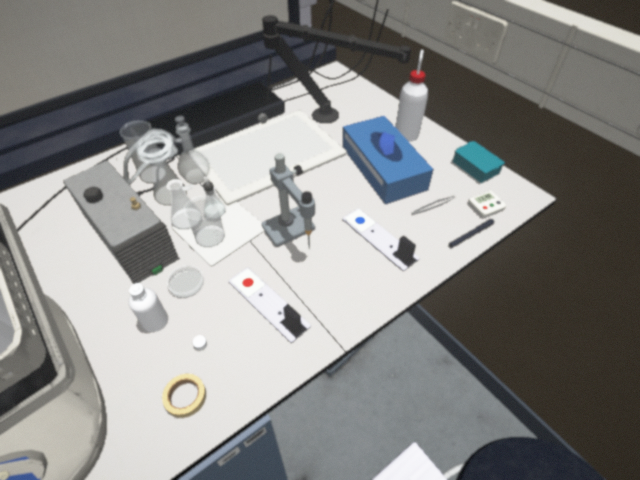

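The top view shows the red spot at (255,218) with its grip near (261,289). The stand head is at (328,221) and its column at (337,155). Blue is on the right, at (402,227). In the scene view the needle hangs to about (309,247).

Run:
```python
from h import *
a=cv2.imread('pics/top0.png');b=cv2.imread('pics/scene0.png')
A=cv2.resize(a[135:315,230:380],None,fx=3.2,fy=3.2,interpolation=cv2.INTER_CUBIC)
B=cv2.resize(b[150:270,255:330],None,fx=4.2,fy=4.2,interpolation=cv2.INTER_CUBIC)
A=cv2.resize(A,(480,576));B=cv2.resize(B,(315,504))
out=np.zeros((576,800,3),np.uint8);out[:,:480]=A;out[:504,482:797]=B
cv2.imwrite('pics/crop.png',out)
cal=robot.calibration('top')
g=cv2.cvtColor(a,cv2.COLOR_BGR2GRAY)
m=(g[265:310,245:280]<75).astype(np.uint8)
n,l,s,c=cv2.connectedComponentsWithStats(m);i=1+np.argmax(s[1:,4]);p=c[i]+[245,265];print('grip',p,s[i],onz(cal,*p,.045))
```

```text
grip [260.11885246 288.28278689] [  9  13  13  22 244] [ 0.42877824 -0.12673596  0.045     ]
```

View pics/crop.png

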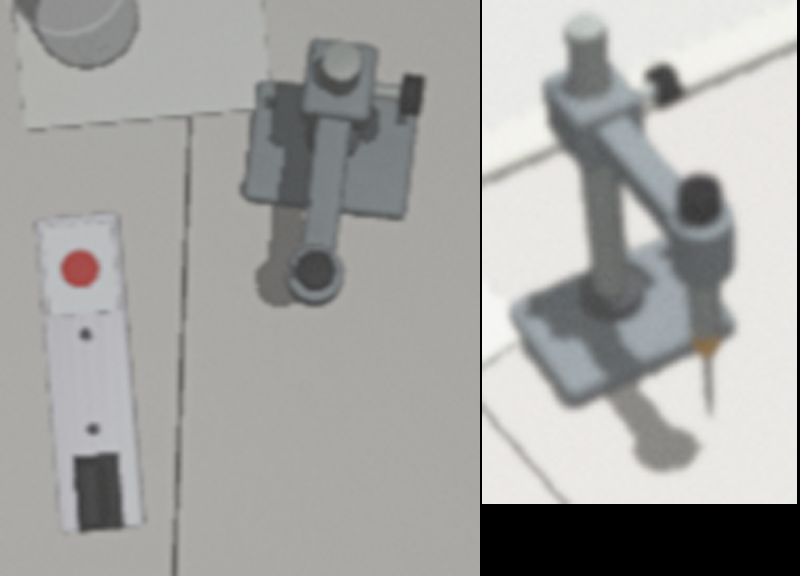

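The crop shows the needle tip at scene pixel ≈(309.5,249), the head centre at top ≈(329,221) and the column top at ≈(337,154).

Run:
```python
from h import *
T=robot.calibration('top');S=robot.calibration('scene')
tip=onz(S,309.5,249,.022);print('tip scene',tip.round(4))
hd=onz(T,329.1,220.9,.178);co=onz(T,337.2,154.4,.198);print('head top',hd.round(4),'col',co.round(4),np.linalg.norm((hd-co)[:2]),'yaw',np.degrees(np.arctan2(*(co-hd)[1::-1])))
s=onz(T,254.4,218.5,.01);g=onz(T,260.1,288.3,.058)
d=(s-g)[:2];print('grip',g.round(4),np.linalg.norm(d),'yaw',np.degrees(np.arctan2(d[1],d[0])))
print(onz(T,*[230+79.5/3.2,135+268/3.2],.01))
st=robot.observe();R=np.array(st['tool_rot']);print(R.T@(np.array([*g[:2],.25])-st['ee_pos'])*1000)
print('wrist mount',np.round(robot.calibration('wrist')['mount'],3).tolist())
```

```text
tip scene [ 0.5446 -0.2482  0.022 ]
head top [ 0.543  -0.2483  0.178 ] col [ 0.6448 -0.2576  0.198 ] 0.1022466129873356 yaw -5.209418304620985
grip [ 0.4292 -0.1283  0.058 ] 0.13391866820493067 yaw 9.54291852384942
[ 0.56085411 -0.107023    0.01      ]
[-4.46300775e+02 -5.09808403e+02  2.36274067e-01]
wrist mount [[0.0, -0.948, -0.317, 0.081], [1.0, 0.0, 0.001, 0.0], [-0.001, -0.317, 0.948, -0.126], [0.0, 0.0, 0.0, 1.0]]
```

apply_moves --twist '[[0,0,0],[0,0,0],[0,0,0],[0,0,0],[0,0,0]]' --delta_pos '[[-41,-47,0],[-82,-94,0],[-123,-141,0],[-164,-188,0],[-205,-235,0]]' --hand '[1,1,1,1,1]'

```text
t: 0.72
ee_pos: [0.3071, 0.2146, 0.2499]
tool_rot: [[-0.929, 0.37, -0.0], [0.37, 0.929, -0.001], [-0.0, -0.001, -1.0]]
contact_force: [1.2, -0.0, -0.0]
grip_width: 0.0854
```

apply_moves --twist '[[0,0,-6],[0,0,-12],[0,0,-18],[0,0,-24],[0,0,-31]]' --delta_pos '[[-41,-47,0],[-82,-94,0],[-123,-141,0],[-164,-188,0],[-205,-235,0]]' --hand '[1,1,1,1,1]'

```text
t: 1.35
ee_pos: [0.4097, -0.0789, 0.2502]
tool_rot: [[-0.986, -0.164, -0.0], [-0.164, 0.986, -0.001], [0.0, -0.001, -1.0]]
contact_force: [0.8, 0.8, 0.1]
grip_width: 0.0855
```

```bash
cat >> h.py <<'E'
def go(st,x,y,z,yaw):
    "tool-frame shift mm and turn deg to put tool y at yaw+90"
    R=np.array(st['tool_rot']);dp=R.T@(np.array([x,y,z])-st['ee_pos'])*1000
    c,s=np.cos(np.radians(yaw)),np.sin(np.radians(yaw))
    G=np.array([[-c,-s,0],[-s,c,0],[0,0,-1]]);G[:,0]=np.cross(G[:,1],G[:,2])
    from scipy.spatial.transform import Rotation as Ro
    return dp.round(1),Ro.from_matrix(R.T@G).as_rotvec(degrees=True).round(2)
E
python3 - <<'E'
from h import *
st=robot.observe();print(st['t'],st['ee_pos'],st['contact_force'],np.round(st['joint_pos'],2))
print(go(st,.429,-.128,.25,9.5))
im=robot.get_image('wrist');cv2.imwrite('pics/w1.png',im);c=robot.calibration('wrist')
for k in('red','blue'):
    for p,s in blobs(im,k): print(k,p,s,onz(c,*p,.01,st).round(4))
E
```

```text
1.35 [ 0.40965107 -0.0788591   0.25017078] [0.7943743  0.75373302 0.12146812] [-0.39  0.03 -0.26  1.28 -0.   -0.56]
(array([-11. , -51.7,   0.2]), array([-0.05, -0.01, -0.04]))
red [280.6, 322.0] [273, 315, 16, 15, 188] [ 0.5633 -0.108   0.01  ]
blue [42.2, 282.7] [34, 276, 18, 15, 197] [ 0.5569 -0.3945  0.01  ]
```

apply_moves --twist '[[0,0,0],[0,0,0],[0,0,0],[0,0,0]]' --delta_pos '[[-6,-26,40],[-11,-52,80],[-11,-52,110],[-11,-52,110]]' --hand '[1,1,1,1]'

```text
t: 1.9
ee_pos: [0.4307, -0.1342, 0.138]
tool_rot: [[-0.985, -0.171, -0.004], [-0.171, 0.985, -0.002], [0.004, -0.001, -1.0]]
contact_force: [-0.6, -0.3, -0.0]
grip_width: 0.0856
```

Run:
```python
from h import *
st=robot.observe();print(st['t'],st['ee_pos'])
im=robot.get_image('wrist');c=robot.calibration('wrist')
for k in('red','blue'):
    for p,s in blobs(im,k): print(k,p,s,onz(c,*p,.01,st).round(4))
for dx in(-.018,.018):
  for dy in(-.007,.007):
    a=np.radians(9.5);X=[.429+dx*np.cos(a)-dy*np.sin(a),-.128+dx*np.sin(a)+dy*np.cos(a),.06]
    p=proj(c,X,st);print(p);cv2.circle(im,tuple(int(round(v)) for v in p),2,(0,255,0),1)
p=proj(c,[.544,-.248,.022],st);print('tip',p);cv2.circle(im,tuple(int(round(v)) for v in p),3,(255,0,255),1)
cv2.imwrite('pics/w2.png',im)
```

```text
1.9 [ 0.43072417 -0.13415614  0.13801739]
red [329.6, 378.5] [318, 369, 24, 20, 384] [ 0.5631 -0.1062  0.01  ]
blue [6.8, 325.2] [0, 314, 17, 22, 295] [ 0.5557 -0.3901  0.01  ]
[323.45071566 233.11827975]
[345.66033338 233.24624548]
[323.15748491 285.0398147 ]
[344.24970105 285.15563138]
tip [167.63881905 346.28906743]
```

View pics/w2.png

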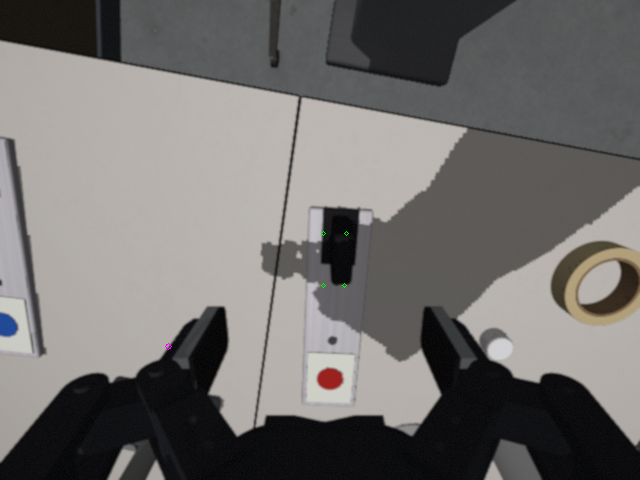

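The wrist view has the red grip at about (322-358, 208-287) and the spot at (330,378). The dark grip overlaps its own shadow, so I need a brightened close-up.

Run:
```python
from h import *
st=robot.observe();print(st['t'],st['ee_pos'])
im=robot.get_image('wrist');cv2.imwrite('pics/w3raw.png',im)
c=im[195:305,280:400].astype(float);c=np.clip(255*(c/255)**.45,0,255).astype(np.uint8)
cv2.imwrite('pics/w3.png',cv2.resize(c,None,fx=5,fy=5,interpolation=cv2.INTER_CUBIC))
```

```text
1.95 [ 0.43157203 -0.1343415   0.13960348]
```

View pics/w3.png

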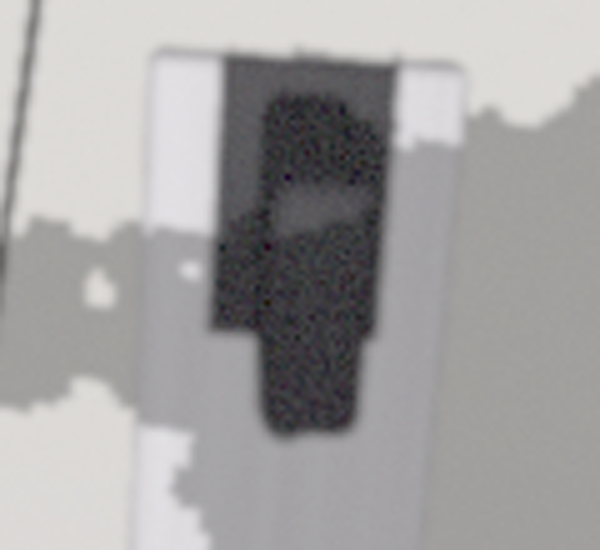

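The close-up shows a wide dark foot on the plate and a narrow upright. The upright's far top edge runs from (332,282) to (351,282) in image pixels. I'll turn that into a position at z=60 mm.

Run:
```python
from h import *
st=robot.observe();c=robot.calibration('wrist')
f=lambda u,v,z:onz(c,280+u/5,195+v/5,z,st).round(4)
print('far top edge',f(262,433,.06),f(355,433,.06))
pl=[f(153,50,.008),f(465,65,.008)];print('plate rear corners',pl)
print('foot',f(212,330,.008),f(375,332,.008),f(222,55,.008),f(395,65,.008))
for p,s in blobs(cv2.imread('pics/w3raw.png'),'red'): print('spot',onz(c,*p,.01,st).round(4),s)
u=np.array([np.cos(np.radians(9.5)),np.sin(np.radians(9.5))]);sp=np.array([.561,-.1065])
print('grip from spot',sp-.135*u,'far top edge mid pred',sp-.117*u)
```

```text
far top edge [ 0.4474 -0.1266  0.06  ] [ 0.4452 -0.1143  0.06  ]
plate rear corners [array([ 0.41  , -0.1496,  0.008 ]), array([ 0.4039, -0.1013,  0.008 ])]
foot [ 0.4545 -0.1326  0.008 ] [ 0.4502 -0.1061  0.008 ] [ 0.4089 -0.1389  0.008 ] [ 0.4058 -0.112   0.008 ]
spot [ 0.5648 -0.1063  0.01  ] [319, 366, 24, 21, 380]
grip from spot [ 0.42785144 -0.12878143] far top edge mid pred [ 0.44560458 -0.12581057]
```

Run:
```python
from h import *
st=robot.observe();print(go(st,.429,-.1227,.038,7))
```

```text
(array([  1.1,  12.6, 102.5]), array([-0.22, -0.  ,  2.88]))
```

apply_moves --twist '[[-0.2,0,2.9],[-0.2,0,2.9],[-0.2,0,2.9],[-0.2,0,2.9],[-0.2,0,2.9]]' --delta_pos '[[1,12.5,30],[1,12.5,60],[1,12.5,85],[1,12.5,101],[1,12.5,101]]' --hand '[1,1,1,1,1]'

```text
t: 2.62
ee_pos: [0.4295, -0.1225, 0.0401]
tool_rot: [[-0.993, -0.122, 0.0], [-0.122, 0.993, -0.001], [-0.0, -0.001, -1.0]]
contact_force: [-0.0, -0.3, -0.1]
grip_width: 0.0856
```

Run:
```python
from h import *
st=robot.observe();print(st['t'],st['ee_pos'],st['contact_force'],go(st,.429,-.1227,.038,7))
```

```text
2.625 [ 0.42946384 -0.1225332   0.04011935] [-0.01674008 -0.26778188 -0.07132792] (array([ 0.5, -0.1,  2.1]), array([-0.04,  0.02,  0.02]))
```

apply_moves --twist '[[0,0,0],[0,0,0],[0,0,0],[0,0,0],[0,0,0]]' --delta_pos '[[0,0,1],[0,0,1],[0,0,1],[0,0,1],[0,0,1]]' --hand '[0.6,0.4,0.25,0.1,0]' --grip_force 30

```text
t: 3.25
ee_pos: [0.4296, -0.1226, 0.0394]
tool_rot: [[-0.993, -0.122, 0.001], [-0.122, 0.993, -0.001], [-0.001, -0.001, -1.0]]
contact_force: [-1.5, 0.7, 5.4]
grip_width: 0.0134
```

apply_moves --twist '[[0,0,0],[0,0,0],[0,0,0]]' --delta_pos '[[0,0,0],[0,0,0],[0,0,0]]' --hand '[0,0,0]'

```text
t: 3.62
ee_pos: [0.4296, -0.1226, 0.0395]
tool_rot: [[-0.993, -0.122, 0.001], [-0.122, 0.993, -0.001], [-0.001, -0.001, -1.0]]
contact_force: [0.4, 0.5, 2.0]
grip_width: 0.0139
```

Run:
```python
from h import *
st=robot.observe();print(st['t'],st['ee_pos'],st['contact_force'],st['moment'],st['grip_width'])
for n,z in(('top',.01),('scene',.01),('wrist',.01)):
    im=robot.get_image(n);c=robot.calibration(n)
    print(n,[(p,onz(c,*p,z,st).round(4)) for p,s in blobs(im,'red',20)])
```

```text
3.625 [ 0.42960901 -0.12261027  0.03946325] [0.38000778 0.47663802 2.01458752] [ 0.12059541  0.10724263 -0.05975273] 0.013894941775101019
top [([615.9, 119.0], array([ 0.7799, -0.8098,  0.01  ])), ([254.4, 218.5], array([ 0.5613, -0.1061,  0.01  ]))]
scene [([247.5, 282.0], array([ 0.5598, -0.1066,  0.01  ]))]
wrist []
```

apply_moves --twist '[[0,0,0],[0,0,0],[0,0,0],[0,0,0],[0,0,0]]' --delta_pos '[[5,-4,0],[11,-14,0],[16,-26,0],[21,-38,0],[25,-50,0]]' --hand '[0,0,0,0,0]'

```text
t: 4.4
ee_pos: [0.4105, -0.1763, 0.0394]
tool_rot: [[-0.993, -0.122, 0.001], [-0.122, 0.993, -0.001], [-0.001, -0.001, -1.0]]
contact_force: [0.1, 3.3, 2.3]
grip_width: 0.0136
```

```bash
cat > chk.py <<'E'
from h import *
st=robot.observe();print(st['t'],st['ee_pos'],np.round(st['tool_rot'],3)[:,1],st['contact_force'].round(1) if hasattr(st['contact_force'],'round') else st['contact_force'],st['grip_width'])
for n in('top','scene'):
    im=robot.get_image(n);c=robot.calibration(n)
    for k in('red','blue'): print(n,k,[(p,onz(c,*p,.01,st).round(4),s[4]) for p,s in blobs(im,k,10) if .45<onz(c,*p,.01,st)[0]<.64 and s[4]<120])
    cv2.imwrite(f'pics/{n}_{st["t"]:.2f}.png',im)
E
python3 chk.py
```

```text
4.4 [ 0.4105169  -0.17630255  0.03944844] [-0.122  0.993 -0.001] [0.1 3.3 2.3] 0.013568216182095744
top red [([281.5, 229.2], array([ 0.5422, -0.1592,  0.01  ]), 78)]
top blue [([402.1, 227.0], array([ 0.5535, -0.3922,  0.01  ]), 68)]
scene red [([276.0, 274.5], array([ 0.5406, -0.1614,  0.01  ]), 54)]
scene blue [([359.8, 219.9], array([ 0.5517, -0.3917,  0.01  ]), 33)]
```

apply_moves --twist '[[0,0,0],[0,0,0],[0,0,0],[0,0,0],[0,0,0]]' --delta_pos '[[1,-8,0],[2,-19,0],[4,-30,0],[5,-41,0],[6,-51,0]]' --hand '[0,0,0,0,0]'

```text
t: 5.12
ee_pos: [0.4106, -0.2294, 0.0395]
tool_rot: [[-0.993, -0.12, -0.0], [-0.12, 0.993, -0.002], [0.0, -0.002, -1.0]]
contact_force: [-0.1, 2.3, -0.6]
grip_width: 0.014
```

apply_moves --twist '[[0,0,0],[0,0,0],[0,0,0],[0,0,0],[0,0,0]]' --delta_pos '[[1,-10,0],[2,-20,0],[3,-28,0],[3,-34,0],[3,-34,0]]' --hand '[0,0,0,0,0]'

```text
t: 5.75
ee_pos: [0.4118, -0.2643, 0.0396]
tool_rot: [[-0.993, -0.119, -0.0], [-0.119, 0.993, -0.003], [0.0, -0.003, -1.0]]
contact_force: [-1.4, -1.0, -0.1]
grip_width: 0.0142
```

```bash
python3 chk.py
python3 - <<'E'
import cv2,glob
from h import *
f=sorted(glob.glob('pics/scene_*.png'))[-1];b=cv2.imread(f);t=cv2.imread(f.replace('scene','top'))
w=robot.get_image('wrist');cv2.imwrite('pics/w5.png',w)
B=cv2.resize(b[215:275,275:345],(560,480),interpolation=cv2.INTER_CUBIC)
cv2.imwrite('pics/c5.png',B)
E
```

```text
5.75 [ 0.4118118  -0.26427781  0.03955225] [-0.119  0.993 -0.003] [-1.4 -1.  -0.1] 0.01418222793736329
top red [([327.6, 232.1], array([ 0.5392, -0.2483,  0.01  ]), 35)]
top blue [([402.1, 227.0], array([ 0.5535, -0.3922,  0.01  ]), 68)]
scene red [([310.4, 253.5], array([ 0.5418, -0.248 ,  0.01  ]), 45)]
scene blue [([23.1, 477.3], array([0.4609, 0.337 , 0.01  ]), 115)]
```

View pics/c5.png

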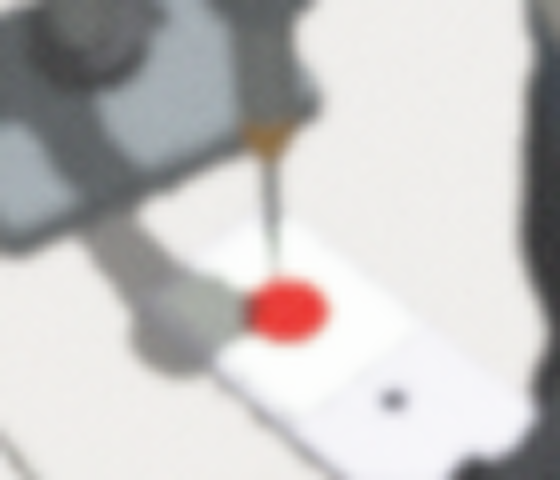

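The scene crop has the spot centre at image ≈(310.9,253.9) and the needle tip just above it at ≈(309.5,248.5), so it is within a few mm. Next I'll check the wrist view.

View pics/w5.png

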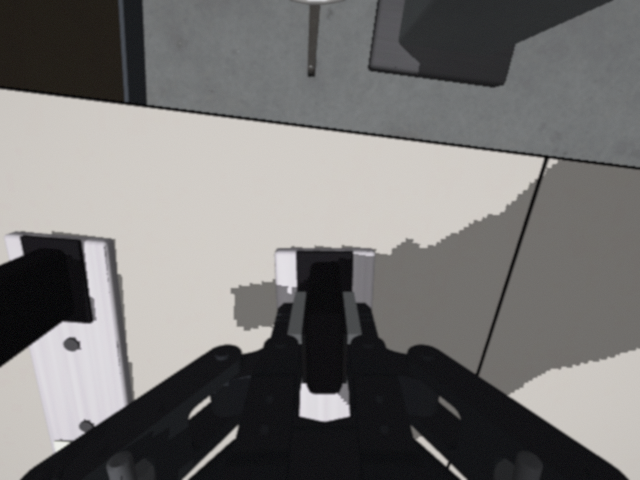

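Run:
```python
from h import *
S=robot.calibration('scene');T=robot.calibration('top')
for v in(248.3,249,249.6):
    t=onz(S,309.5,v,.022);q=t.copy();q[2]=.01;print(v,t.round(4),proj(S,q).round(1))
print('spot',onz(S,310.9,253.9,.01).round(4))
a=cv2.imread('pics/top0.png')[205:237,314:344];g=cv2.cvtColor(a,cv2.COLOR_BGR2GRAY)
G=cv2.resize(g,None,fx=8,fy=8,interpolation=cv2.INTER_CUBIC)
m=(G<75).astype(np.uint8);n,l,s,c=cv2.connectedComponentsWithStats(m)
for i in range(1,n):
    if s[i][4]>500:
        p=(c[i]+.5)/8-.5+[314,205];print(p,s[i],[onz(T,*p,z).round(4) for z in(.178,.185,.195)])
# scene: dark knob too
b=cv2.imread('pics/scene0.png')[185:210,295:320];G=cv2.resize(cv2.cvtColor(b,cv2.COLOR_BGR2GRAY),None,fx=8,fy=8,interpolation=cv2.INTER_CUBIC)
n,l,s,c=cv2.connectedComponentsWithStats((G<75).astype(np.uint8))
for i in range(1,n):
    if s[i][4]>500:
        p=(c[i]+.5)/8-.5+[295,185];print(p,s[i],[onz(S,*p,z).round(4) for z in(.178,.185,.195)])
```

```text
248.3 [ 0.5461 -0.2493  0.022 ] [309.7 252. ]
249 [ 0.5446 -0.2482  0.022 ] [309.7 252.7]
249.6 [ 0.5433 -0.2472  0.022 ] [309.7 253.2]
spot [ 0.5403 -0.2482  0.01  ]
[327.83059069 219.02270478] [  69   73   90   89 5811] [array([ 0.5459, -0.2462,  0.178 ]), array([ 0.5451, -0.2462,  0.185 ]), array([ 0.544 , -0.2461,  0.195 ])]
[306.25948761 197.71953829] [  60   66   69   79 4440] [array([ 0.5373, -0.2411,  0.178 ]), array([ 0.5312, -0.2371,  0.185 ]), array([ 0.5227, -0.2312,  0.195 ])]
```

apply_moves --twist '[[0,0,0],[0,0,0],[0,0,0],[0,0,0]]' --delta_pos '[[-1.5,0.2,0],[-3.1,0.4,0],[-3.1,0.4,0],[-3.1,0.4,0]]' --hand '[0,0,0,0]'

```text
t: 6.4
ee_pos: [0.415, -0.2628, 0.0396]
tool_rot: [[-0.993, -0.12, 0.0], [-0.12, 0.993, -0.003], [-0.0, -0.003, -1.0]]
contact_force: [0.6, 0.0, -1.7]
grip_width: 0.0137
```

```bash
python3 chk.py
```

```text
6.4 [ 0.41500064 -0.26281143  0.0395834 ] [-0.12   0.993 -0.003] [ 0.6  0.  -1.7] 0.013667931902592498
top red [([326.4, 231.6], array([ 0.5401, -0.246 ,  0.01  ]), 20)]
top blue [([402.1, 227.0], array([ 0.5535, -0.3922,  0.01  ]), 68)]
scene red [([309.2, 252.8], array([ 0.5449, -0.2472,  0.01  ]), 46)]
scene blue [([23.1, 477.3], array([0.4609, 0.337 , 0.01  ]), 114)]
```

apply_moves --twist '[[0,0,0],[0,0,0],[0,0,0],[0,0,0],[0,0,0]]' --delta_pos '[[0,0,0],[0,0,0],[0,0,0],[0,0,0],[0,0,0]]' --hand '[0.3,0.4,0.5,0.5,0.5]'

```text
t: 7.12
ee_pos: [0.4149, -0.2629, 0.0396]
tool_rot: [[-0.993, -0.12, 0.0], [-0.12, 0.993, -0.003], [0.0, -0.003, -1.0]]
contact_force: [0.4, 0.3, -0.0]
grip_width: 0.0429
```

apply_moves --twist '[[0,0,0],[0,0,0],[0,0,0],[0,0,0],[0,0,0]]' --delta_pos '[[0,0,-15],[0,0,-40],[3,0,-70],[6,0,-95],[6,0,-95]]' --hand '[0.5,0.5,0.5,1,1]'

```text
t: 7.75
ee_pos: [0.4096, -0.2639, 0.1362]
tool_rot: [[-0.993, -0.12, 0.003], [-0.12, 0.993, -0.005], [-0.002, -0.006, -1.0]]
contact_force: [0.6, 0.0, -0.7]
grip_width: 0.0766
```

```bash
python3 chk.py
python3 - <<'E'
from h import *
import glob
st=robot.observe();w=robot.get_image('wrist');cv2.imwrite('pics/w6raw.png',w);c=robot.calibration('wrist')
print([(p,s,onz(c,*p,.01,st).round(4)) for p,s in blobs(w,'red',10)])
f=sorted(glob.glob('pics/scene_*.png'))[-1];b=cv2.imread(f)
o=np.zeros((480,800,3),np.uint8)
o[:,:400]=cv2.resize(b[220:268,290:330],(400,480),interpolation=cv2.INTER_CUBIC)
o[:,402:]=cv2.resize(w[300:480,220:420],(398,358))[0:0] if 0 else cv2.copyMakeBorder(cv2.resize(w[300:480,220:419],(398,360)),0,120,0,0,cv2.BORDER_CONSTANT)
cv2.imwrite('pics/c6.png',o)
E
```

```text
7.75 [ 0.40955888 -0.26394925  0.13617907] [-0.12   0.993 -0.006] [ 0.6  0.  -0.7] 0.0765550951663386
top red [([326.4, 231.6], array([ 0.5401, -0.246 ,  0.01  ]), 20)]
top blue [([402.0, 227.0], array([ 0.5535, -0.392 ,  0.01  ]), 69)]
scene red [([309.1, 252.8], array([ 0.545, -0.247,  0.01 ]), 47)]
scene blue []
[([324.0, 385.1], [312, 375, 25, 21, 386], array([ 0.5482, -0.2468,  0.01  ]))]
```

View pics/c6.png

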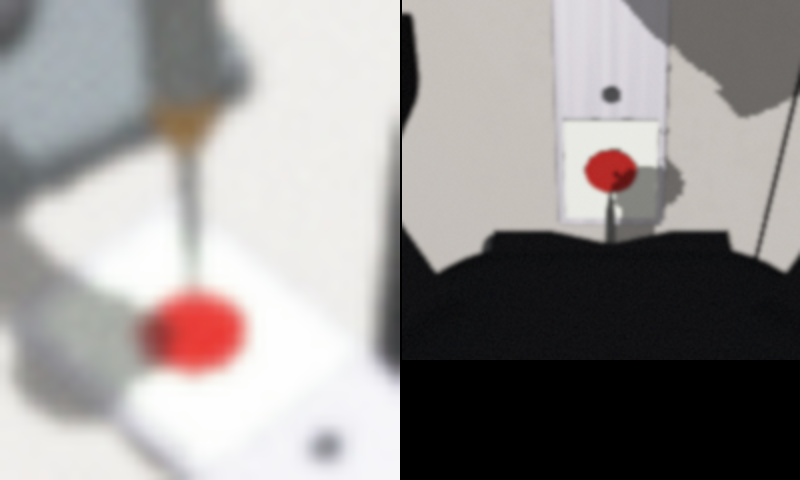

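The wrist crop now shows the needle over the spot's far edge. I'll zoom in to read where the tip ends.

Run:
```python
from h import *
st=robot.observe();c=robot.calibration('wrist');w=cv2.imread('pics/w6raw.png')
for v in(388,390,392,394,396): 
    print(v,onz(c,324.5,v,.022,st).round(4))
print('spot centre elevated',onz(c,324.0,385.1,.01,st).round(4))
cv2.imwrite('pics/c7.png',cv2.resize(w[368:424,300:356],(560,560),interpolation=cv2.INTER_NEAREST))
```

```text
388 [ 0.54   -0.2471  0.022 ]
390 [ 0.5421 -0.2468  0.022 ]
392 [ 0.5443 -0.2466  0.022 ]
394 [ 0.5464 -0.2463  0.022 ]
396 [ 0.5486 -0.246   0.022 ]
spot centre elevated [ 0.5475 -0.2466  0.01  ]
```

View pics/c7.png

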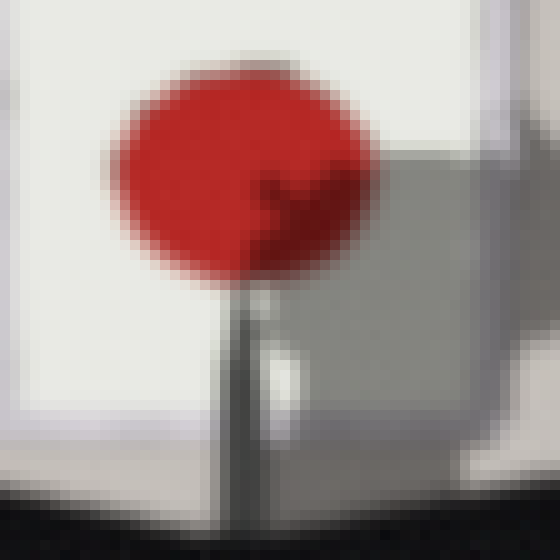

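The zoom shows the needle tip at about (324,396.5), in line with the spot sideways. Cast onto their own heights, tip and spot centre agree within about 1 mm. The carrier is released, the gripper is clear above it and blue hasn't moved, so I'm handing in.

```bash
python3 -c "
from h import *
st=robot.observe();print(st['t'],st['contact_force'],np.abs(st['qvel']).max());print(robot.sign_off())"
```

```text
7.9 [ 0.17468555 -0.02205485  0.56868788] 0.00791805698883084
the job is handed in; nothing more can be done
None
```

I gripped the red carrier by its black grip and slid it along the bench until the red spot was under the needle tip. I corrected the position once by about 3 mm, then let go and raised the open gripper clear. I handed the job in at 7.9 s; sign-off gives no verdict.

**Wrist camera:** tip at x ≈ 0.549 and spot centre at x ≈ 0.548, both at y ≈ -0.247. That puts the spot within about 1 mm of the tip.

**Fixed cameras:** these disagree a little.
- The scene view fits an offset of between about 0.5 and 2.7 mm along x, depending on where the blurred needle point is taken to end.
- The top view cannot judge the result because the needle's head hides the spot.

**Other checks:** the carrier slid at a steady height with no measured force above about 6 N. The needle stand was not touched as far as I could tell. The blue spot held its position in the top view to 0.1 pixel. In the scene view it was hidden at the end, so that view could not confirm it.

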